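Fill the gap left in the dry-block heater

ROBOT

A 6-joint arm with a two-finger parallel gripper is mounted at the origin on a cart in front of the work surface, level with it; the furniture and walls round the work are solid. World frame = base frame: x ahead of the robot, y to its left, z up, the work surface at z = 0. Lengths are in m, angles in rad, forces in N, time in s.
With the tool pointing down it reaches from about 0.25 to 0.8 m from the base axis. Payload 3.9 kg.
Tool frame: the origin (TCP) lies midway between the tips of the shut fingers; the grasp point (between the pads) lies 19 mm behind it; z points along the fingers, y is the line along which they close (so a half turn about z gives the same grasp; the last joint's range is limited). The gripper opens to 85 mm and grips with 20 to 120 N. Pads are 22 mm wide; open, the fingers measure 114 mm over their backs; the gripper's body (76 mm by 85 mm) begins 54 mm behind the grasp point. The pads swing forward as they close: fully open they stand 13 mm farther back than shut.
Start: joints at [-1.234, 0.26, -0.138, 1.173, 0, 1.571], TCP at [0.173, -0.495, 0.195] pointing down, gripper open.
Joint ranges: [-2.78, 2.78], [-0.83, 1.72], [-1.28, 1.37], [-1.9, 2.12], [-1.57, 1.48], [-3.14, 3.14]. Speed limits (rad/s): [2.57, 2.57, 3.14, 3.14, 3.14, 3.14].

INTERFACE

Orientations are given as a rotation vector (axis times angle).
In Python, from rig import robot gives the robot as it stands.
- The arm moves only by the tool servo_tool, never from a script. Its argument "steps" is a list of rows, each a list of 6 numbers: the shift along the tool's x, y, z in m, then the turn, a rotation vector about the tool's x, y, z in degrees. A call has 1 to 12 rows; each row shifts and turns the commanded pose from where the row before left it, along the tool's axes as they then stand; what a row does not reach is not made up. A row lasts 1/12 s, in which the tool goes at most 41.7 mm and 7.16 degrees, less where a joint would pass 70% of its speed; a pose out of reach is approached as far as the arm can. A call is refused whole if a number of a shift passes 0.0417 or a number of a turn 7.16, either way. A call with a gripper value outside its range is refused whole. "grip" is the opening, from 0 (shut) to 1 (fully open), set as the call begins (left out, the last holds). The fingers move at their own pace and stop on an object; "squeeze" is the grip in N (left out, the last holds). Time passes only in rows, so rows that do not move let the fingers close. It gives the time, the measured TCP pose, the force, the opening and the grip force at its end, in the units of the state.
- robot.sense(): the state, without advancing time (a new reading comes with each control period).
- robot.read_camera(name): name is "side" or "top" or "wrist"; returns a dict with "image" (480x640x3 uint8, red, green, blue), "z_map" (480x640 float32, m along the optical axis (not along the pixel's ray), 0 where there is no reading), "fx", "fy", "cx", "cy" (pixels), "pose" (4x4, takes a point from camera to world coordinates). Camera axes: x right, y up, looking along -z (the intrinsics and any distortion apply to the point x, -y, -z); pixel columns grow to the right and rows downward; lengths in m; the calibration is good to about 2 mm. A picture is of the moment at which its call begins.
- robot.close_job(): hands the job in; it is judged then, once.
The state is a dict: "time_s": time; "q": joint angles; "joint_vel": joint speeds; "tau": joint torques, N m; "eef_pos": TCP position; "orientation": TCP orientation; "contact_force": force on the tool from outside, world axes, zero at the start; "torque": the same for the moment, N m; "width": finger opening in m; "grasp_force": force on a finger pad.
Only numpy, scipy, OpenCV 4.12 (cv2) and the standard library are available. Lean on these libraries where they do the work, as an engineer would, in place of code of your own. Each camera call takes 0.05 s, during which the arm holds its last target. There are 200 camera calls.

TASK

The well of the white dry-block heater already holds one aluminium block, pushed against its left end, which leaves a gap at the right end. Of the two loose aluminium blocks standing on the worktop to the left of the heater, choose the one that fills this gap (the widest that goes in) and lower it upright into the gap until it rests on the floor of the well, then let go. Leave the other one standing upright on the worktop.

Things in the scene. Friction and masses are not known exactly. Their poses are not given: they have to be found in the camera images.
- heater: white dry-block heater, fixed. Origin on the worktop below the centre of its well; x to its back, y to its left. Casing x -97 to 54, y +-82.5 mm. Well 64 (x) by 125 (y) mm, floor at z 15, rim at z 40 mm. A fixed block, 56 (x) by 60 mm high, stands at the well's left end: the long one leaves a gap 38 mm wide centred on y -43.5 mm, a shorter one (70 mm) a gap of 54 mm centred on y -35.5 mm.
- long_block: fixed aluminium block with 12 tube holes, 56 (x) by 86 (y) by 60 mm high, axes as the heater's; origin on its underside, middle of its left (+y) face. It is either in the well (its origin at x 0, y 61.5 mm in the heater's frame: gap 38 mm) or on a 15 mm thick white tile behind the heater (at x 125, y 43 mm): then the shorter block is in the well and the gap is 54 mm.
- narrow_block: loose aluminium block with 2 tube holes, 56 (x) by 30 (y) by 60 mm high, 0.2 to 0.35 kg, upright on the worktop. Origin at the centre of its underside, z up; foot bevelled 4 mm. Fills the 38 mm gap with its x axis along the heater's, either way round, and then stands 35 mm above the rim, level with the block beside it. Grasp it along its x axis (56 mm), near the top.
- wide_block: loose aluminium block with 6 smaller tube holes, 56 (x) by 46 (y) by 60 mm high, 0.33 to 0.55 kg, upright on the worktop. Origin at the centre of its underside, z up; foot bevelled 4 mm. Fills the 54 mm gap with its x axis along the heater's, either way round; does not enter the 38 mm gap. Grasp it along its x axis (56 mm), near the top.
Not all that is in view belongs to the job. Leave any yellow look-alike of the narrow_block alone.

How it is judged:
At the end, for the whole second after the job is handed in: The block that fills the gap rests upright on the well floor: underside within 4 mm of it, within 12 mm of the gap's middle, tilted under 0.12 rad. The other loose block stands upright on the worktop, clear of the heater (((x of long_block in the frame of heater below 0.06 m and x of narrow_block in the frame of heater between -0.012 and 0.012 m and y of narrow_block in the frame of heater between -0.0555 and -0.0315 m and z of narrow_block in the frame of heater below 0.019 m and angle between each of narrow_block, wide_block's own z axis and vertical below 0.12 rad and linear speed of each of narrow_block, wide_block below 0.02 m/s and height (world z) of wide_block below 0.006 m and (y of wide_block in the frame of heater above 0.1 m or y of wide_block in the frame of heater below -0.1 m or x of wide_block in the frame of heater above 0.07 m or x of wide_block in the frame of heater below -0.11 m)) or (x of long_block in the frame of heater above 0.06 m and x of wide_block in the frame of heater between -0.012 and 0.012 m and y of wide_block in the frame of heater between -0.0475 and -0.0235 m and z of wide_block in the frame of heater below 0.019 m and angle between each of wide_block, narrow_block's own z axis and vertical below 0.12 rad and linear speed of each of wide_block, narrow_block below 0.02 m/s and height (world z) of narrow_block below 0.006 m and (y of narrow_block in the frame of heater above 0.1 m or y of narrow_block in the frame of heater below -0.1 m or x of narrow_block in the frame of heater above 0.07 m or x of narrow_block in the frame of heater below -0.11 m)))); the robot touches nothing.
It also fails if it takes over 38 s, if anything falls off the work surface, if the arm or the gripper's body presses on something with over 40 N, if the wrist force passes 120 N, or if a joint passes its speed limit or range.

## Working session

There is one attempt and no reset: what is moved stays moved. The work goes in short steps, Python scripts to look and compute and a tool call to move; the robot and the scene stay as the last step left them, time stands still between calls to the robot, and variables do not carry over. Pictures are saved under pics/ and viewed, at most 10 in all, crops included, and the job is handed in when it is done.

Besides the shell and the picture viewer there is one more tool, called after ">>>" as a command line: name --pt "numbers of a row" for each row, then --argument value for the rest. servo_tool: Moves the arm, as the interface text tells. Its arguments: {"type":"object","properties":{"steps":{"type":"array","items":{"type":"array","items":{"type":"number"}}},"grip":{"type":"number"},"squeeze":{"type":"number"}},"required":["steps"]}

```bash
mkdir -p pics; cat > h.py <<'E'
import numpy as np, cv2
from rig import robot
def snap(name,f):
    c=robot.read_camera(name); cv2.imwrite(f'pics/{f}.png',c['image'][:,:,::-1])
    np.savez(f'pics/{f}.npz',**{k:c[k] for k in c}); return c
def pt(c,u,v,z=None):
    p=np.array(c['pose']); fx,fy,cx,cy=[float(c[k]) for k in('fx','fy','cx','cy')]
    d=np.array([(u-cx)/fx,-(v-cy)/fy,-1.])
    if z is None:
        w=c['z_map'][int(round(v)),int(round(u))]; return p[:3,:3]@(d*w)+p[:3,3]
    r=p[:3,:3]@d; return p[:3,3]+r*(z-p[2,3])/r[2]
E
python3 - <<'E'
from h import *
c=snap('top','top1'); s=snap('side','side1')
print([k for k in c if k not in('image','z_map')]); print(c['pose'],s['pose'])
st=robot.sense(); print(st['eef_pos'],st['orientation'],st['width'],st['time_s'])
E
```

```text
['fx', 'fy', 'cx', 'cy', 'pose']
[[-0.02088338  0.99802389 -0.05926386  0.50202246]
 [-0.99976973 -0.02055374  0.00616646  0.14262617]
 [ 0.00493619  0.05937899  0.99822331  0.90872374]
 [ 0.          0.          0.          1.        ]] [[-0.94984789  0.12776718 -0.28541994  0.27726275]
 [-0.31269289 -0.39823466  0.86234118  0.87833949]
 [-0.00348521  0.90834173  0.41821424  0.40875156]
 [ 0.          0.          0.          1.        ]]
[ 0.17329192 -0.49484763  0.19415933] [-3.09542136e+00 -5.26307065e-01  4.47594247e-04] 0.08560035398362449 0.1
```

View pics/top1.png

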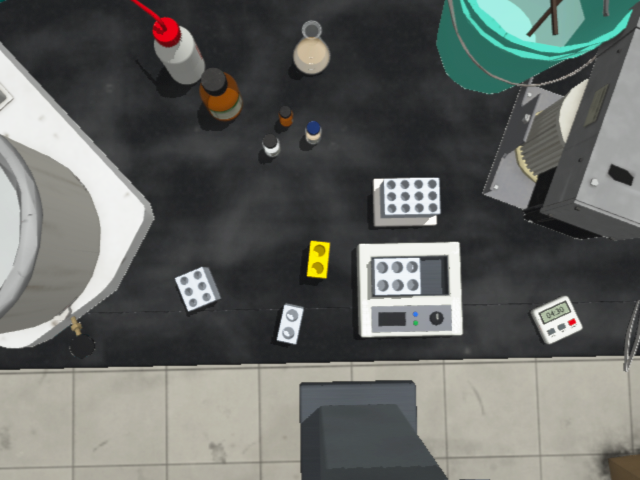

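View pics/side1.png

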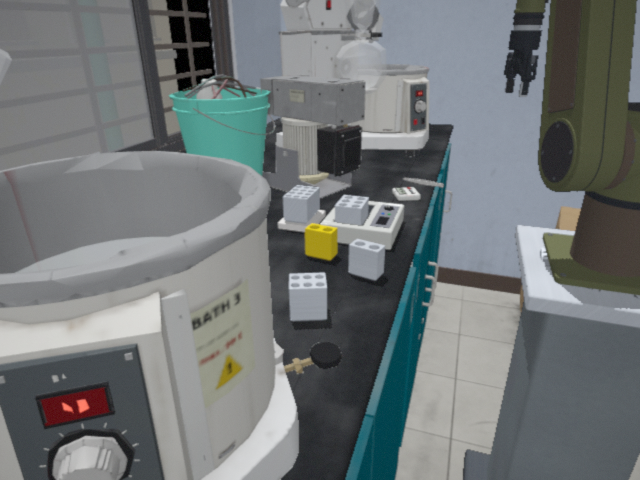

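The top view shows the 12-hole long block on its tile at about (413,197), so the shorter block is in the well and the gap is 54 mm, at about (433,275). The candidates are:
- 6-hole block at (197,289): the wide block.
- 2-hole silver block at (290,324): the narrow block.
- Yellow block at (318,259): the decoy.

The wide block is the one that fits. I'll confirm that in an enlarged crop and measure it.

```bash
python3 - <<'E'
from h import *
c=dict(np.load('pics/top1.npz')); im=c['image'][:,:,::-1]
a=cv2.resize(im[250:330,160:240],(400,400),interpolation=cv2.INTER_CUBIC)
b=cv2.resize(im[235:341,352:468],(438,400),interpolation=cv2.INTER_CUBIC)
cv2.imwrite('pics/crop1.png',np.hstack([a,b])[:, :800])
# world map
v,u=np.mgrid[0:480,0:640]; w=c['z_map']; P=c['pose']
X=np.stack([(u-c['cx'])/c['fx']*w,-(v-c['cy'])/c['fy']*w,-w],-1)@P[:3,:3].T+P[:3,3]
def rect(name,r,zlo,zhi):
    m=np.zeros_like(w,bool); m[r[0]:r[1],r[2]:r[3]]=1
    m&=(X[...,2]>zlo)&(X[...,2]<zhi)
    q=X[m]; print(name,len(q),np.median(q[:,2]),cv2.minAreaRect((q[:,:2]*1000).astype(np.float32)))
rect('wide',(255,325,165,230),.052,.07)
rect('narrow',(295,355,265,312),.052,.07)
rect('long',(170,235,365,450),.067,.085)
rect('short',(245,300,365,425),.067,.085)
rect('rim',(235,345,350,470),.035,.045)
print('table',np.median(X[300:350,500:525,2]))
E
```

```text
wide 799 0.05924258977274022 ((486.8648376464844, 322.1852111816406), (56.28862380981445, 46.77700424194336), 21.595718383789062)
narrow 463 0.059704412777837446 ((428.1628723144531, 173.52206420898438), (29.88995361328125, 56.13182830810547), 76.78617095947266)
long 1364 0.07436817722326189 ((624.9942626953125, -21.899951934814453), (56.483680725097656, 86.85986328125), 0.06564433872699738)
short 1066 0.07442775419119735 ((500.05657958984375, 4.710041046142578), (70.5509262084961, 56.052738189697266), 89.9135971069336)
rim 6655 0.03993727187211493 ((478.60931396484375, -21.867080688476562), (151.00027465820312, 165.69705200195312), 0.0024460547138005495)
table -0.00036475572563871017
```

View pics/crop1.png

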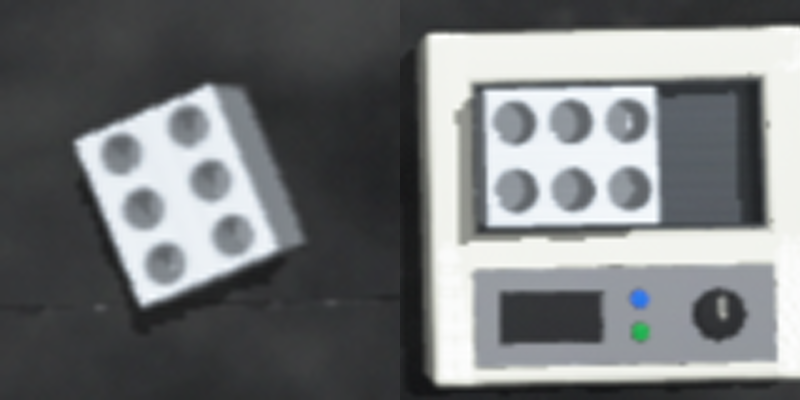

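The crop confirms it: left panel, the 6-hole silver block (wide_block) centred near top-image (197,289); right panel, a 70 mm block in the well with the gap on its right, near (433,275). I'll plan an arc to a point above the block.

```bash
cat >> h.py <<'E'
from scipy.spatial.transform import Rotation as Rn
def plan(pos,yaw,N):
    """constant row reaching pos, tool down with tool y at yaw (deg), in N rows"""
    s=robot.sense(); p0=np.array(s['eef_pos']); R0=Rn.from_rotvec(s['orientation'])
    a=np.radians(yaw); y=[np.cos(a),np.sin(a),0]; z=[0,0,-1]
    R1=Rn.from_matrix(np.array([np.cross(y,z),y,z]).T)
    r=(R0.inv()*R1).as_rotvec()/N
    M=sum((R0*Rn.from_rotvec(r*k)).as_matrix() for k in range(N))
    d=np.linalg.solve(M,np.array(pos)-p0)
    print(N,'row mm',np.round(d*1000,2),'deg',np.round(np.degrees(r),3))
    print('total deg',np.degrees(r)*N,'pos',p0.round(4),'q',np.round(s['q'],3),'F',np.round(s['contact_force'],1),s['width'],s['time_s'])
E
python3 - <<'E'
from h import *
plan([.487,.322,.16],21.6,36)
E
```

```text
36 row mm [27.05 -2.28  0.96] deg [-2.000e-03 -2.000e-03 -2.564e+00]
total deg [-7.79189075e-02 -8.21941774e-02 -9.23008091e+01] pos [ 0.1733 -0.4948  0.1942] q [-1.234  0.261 -0.139  1.173  0.     1.571] F [ 0.2 -0.1  0.2] 0.08560035398362449 0.1
```

>>> servo_tool --pt "0.027 -0.0023 0.001 0 0 -2.56" --pt "0.027 -0.0023 0.001 0 0 -2.56" --pt "0.027 -0.0023 0.001 0 0 -2.56" --pt "0.027 -0.0023 0.001 0 0 -2.56" --pt "0.027 -0.0023 0.001 0 0 -2.56" --pt "0.027 -0.0023 0.001 0 0 -2.56" --pt "0.027 -0.0023 0.001 0 0 -2.56" --pt "0.027 -0.0023 0.001 0 0 -2.56" --pt "0.027 -0.0023 0.001 0 0 -2.56" --pt "0.027 -0.0023 0.001 0 0 -2.56" --pt "0.027 -0.0023 0.001 0 0 -2.56" --pt "0.027 -0.0023 0.001 0 0 -2.56" --grip 1

```text
time_s: 1.1
eef_pos: [0.4265, -0.2954, 0.1824]
orientation: [-2.845, -1.331, 0.001]
contact_force: [-0.2, 0.8, 0.2]
width: 0.0853
grasp_force: 0.0
```

>>> servo_tool --pt "0.027 -0.0023 0.001 0 0 -2.56" --pt "0.027 -0.0023 0.001 0 0 -2.56" --pt "0.027 -0.0023 0.001 0 0 -2.56" --pt "0.027 -0.0023 0.001 0 0 -2.56" --pt "0.027 -0.0023 0.001 0 0 -2.56" --pt "0.027 -0.0023 0.001 0 0 -2.56" --pt "0.027 -0.0023 0.001 0 0 -2.56" --pt "0.027 -0.0023 0.001 0 0 -2.56" --pt "0.027 -0.0023 0.001 0 0 -2.56" --pt "0.027 -0.0023 0.001 0 0 -2.56" --pt "0.027 -0.0023 0.001 0 0 -2.56" --pt "0.027 -0.0023 0.001 0 0 -2.56"

```text
time_s: 2.1
eef_pos: [0.5411, 0.0046, 0.1703]
orientation: [-2.391, -2.037, 0.001]
contact_force: [0.4, -0.4, 0.3]
width: 0.0855
grasp_force: 0.0
```

>>> servo_tool --pt "0.027 -0.0023 0.001 0 0 -2.56" --pt "0.027 -0.0023 0.001 0 0 -2.56" --pt "0.027 -0.0023 0.001 0 0 -2.56" --pt "0.027 -0.0023 0.001 0 0 -2.56" --pt "0.027 -0.0023 0.001 0 0 -2.56" --pt "0.027 -0.0023 0.001 0 0 -2.56" --pt "0.027 -0.0023 0.001 0 0 -2.56" --pt "0.027 -0.0023 0.001 0 0 -2.56" --pt "0.027 -0.0023 0.001 0 0 -2.56" --pt "0.027 -0.0023 0.001 0 0 -2.56" --pt "0.027 -0.0023 0.001 0 0 -2.56" --pt "0.027 -0.0023 0.001 0 0 -2.56"

```text
time_s: 3.1
eef_pos: [0.4864, 0.3212, 0.1582]
orientation: [-1.766, -2.598, 0.001]
contact_force: [-0.3, 0.6, -0.9]
width: 0.0852
grasp_force: 0.0
```

```bash
python3 - <<'E'
from h import *
c=snap('wrist','w1'); v,u=np.mgrid[0:480,0:640]; w=c['z_map']; P=np.array(c['pose'])
X=np.stack([(u-c['cx'])/c['fx']*w,-(v-c['cy'])/c['fy']*w,-w],-1)@P[:3,:3].T+P[:3,3]
m=(w>0)&(abs(X[...,0]-.487)<.05)&(abs(X[...,1]-.322)<.05)&(X[...,2]>.056)&(X[...,2]<.066)
q=X[m]; print(len(q),np.median(q[:,2]),cv2.minAreaRect((q[:,:2]*1000).astype(np.float32)))
plan([.487,.322,.028],21.6,12)
E
```

```text
3679 0.05957103682935572 ((486.4454650878906, 322.3438415527344), (56.09404754638672, 46.56631088256836), 21.479564666748047)
12 row mm [-0.39  0.11 10.84] deg [-0.006 -0.02   0.026]
total deg [-0.07444227 -0.23815931  0.31263365] pos [0.4842 0.3256 0.158 ] q [ 0.589  0.377 -0.064  1.13   0.004  1.778] F [-0.8  3.1  0.3] 0.08550735897831327 3.15
```

View pics/w1.png

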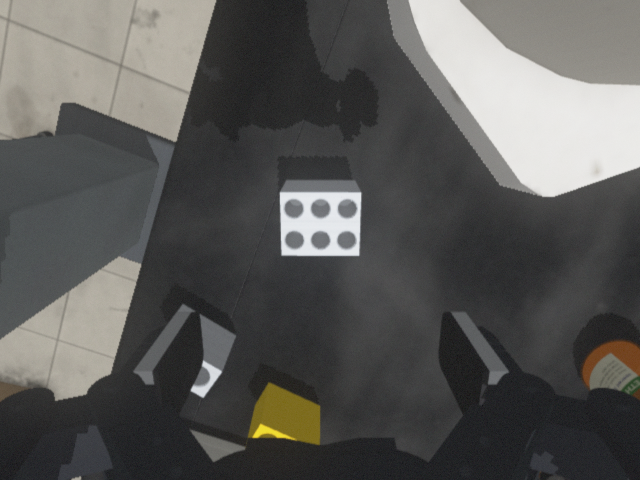

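The wrist view shows the 6-hole block at (320,222), centred between the fingers, with its long side along their closing line. I'll go halfway down and let it settle.

>>> servo_tool --pt "0 0 0.005 0 0 0" --pt "0 0 0.01 0 0 0" --pt "0 0 0.015 0 0 0" --pt "0 0 0.015 0 0 0" --pt "0 0 0.01 0 0 0" --pt "0 0 0.005 0 0 0" --pt "0 0 0 0 0 0" --pt "0 0 0 0 0 0" --pt "0 0 0 0 0 0"

```text
time_s: 3.9
eef_pos: [0.4878, 0.3201, 0.0996]
orientation: [1.77, 2.595, 0.002]
contact_force: [0.2, 0.3, 0.1]
width: 0.0854
grasp_force: 0.0
```

```bash
python3 - <<'E'
from h import *
plan([.4865,.3223,.028],21.5,1)
E
```

```text
1 row mm [ 2.51 -0.47 71.56] deg [ 0.068 -0.011 -0.075]
total deg [ 0.06811294 -0.01110988 -0.07456438] pos [0.4878 0.3201 0.0996] q [ 0.581  0.412 -0.168  0.99  -0.     1.778] F [0.2 0.3 0.1] 0.08539483865371733 3.9
```

>>> servo_tool --pt "0.0025 -0.0005 0.005 0 0 0" --pt "0 0 0.012 0 0 0" --pt "0 0 0.015 0 0 0" --pt "0 0 0.015 0 0 0" --pt "0 0 0.0125 0 0 0" --pt "0 0 0.008 0 0 0" --pt "0 0 0.005 0 0 0" --pt "0 0 0 0 0 0" --pt "0 0 0 0 0 0"

```text
time_s: 4.65
eef_pos: [0.486, 0.3225, 0.0267]
orientation: [1.769, 2.596, 0.001]
contact_force: [-0.2, 0.2, 0.4]
width: 0.0855
grasp_force: 0.0
```

>>> servo_tool --pt "0 0 0 0 0 0" --pt "0 0 0 0 0 0" --pt "0 0 0 0 0 0" --pt "0 0 0 0 0 0" --pt "0 0 0 0 0 0" --pt "0 0 0 0 0 0" --pt "0 0 0 0 0 0" --pt "0 0 0 0 0 0" --pt "0 0 0 0 0 0" --pt "0 0 0 0 0 0" --grip 0 --squeeze 70

```text
time_s: 5.48
eef_pos: [0.4857, 0.3222, 0.0264]
orientation: [-1.769, -2.596, 0.0]
contact_force: [0.6, -0.4, 0.2]
width: 0.0
grasp_force: 0.0
```

The fingers shut on nothing, so I'll look.

```bash
python3 - <<'E'
from h import *
c=snap('wrist','w2'); t=snap('side','side2')
a=cv2.resize(c['image'][:,:,::-1],(533,400)); b=cv2.resize(t['image'][220:360,250:343,::-1],(266,400),interpolation=cv2.INTER_CUBIC)
cv2.imwrite('pics/m2.png',np.hstack([a,b]))
s=robot.sense(); print(s['width'],s['grasp_force'],s['eef_pos'],s['contact_force'])
E
```

```text
-0.0002525135458528093 0.0 [0.48570128 0.3221877  0.02636747] [-0.23530085  1.58854872 -0.92194727]
```

View pics/m2.png

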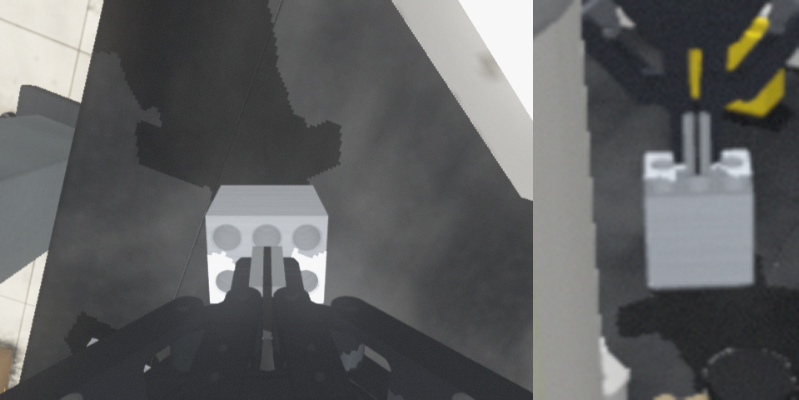

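The fingers are shut over the top of the block, near its middle. I'll use depth to measure where the tips really are.

```bash
python3 - <<'E'
from h import *
for f in('w2','side2'):
    c=dict(np.load(f'pics/{f}.npz'))
    if f=='w2':
        for u,v in((320,270),(312,300),(328,300),(305,320),(312,330),(320,350),(312,360)): print(f,u,v,pt(c,u,v).round(4))
        for u,v in((270,265),(370,265),(270,285),(262,300),(380,300)): print('blk',u,v,pt(c,u,v).round(4))
    else:
        for v in range(258,296,3): print(f,v,[pt(c,u,v).round(3).tolist() for u in(304,306,308,310)])
w=dict(np.load('pics/w1.npz'))['pose']; w2=dict(np.load('pics/w2.npz'))['pose']
print(w[:3,3],w2[:3,3])
E
```

```text
w2 320 270 [0.4799 0.3393 0.0588]
w2 312 300 [0.4798 0.3317 0.0705]
w2 328 300 [0.4853 0.3334 0.0696]
w2 305 320 [0.478  0.3308 0.0852]
w2 312 330 [0.4802 0.3318 0.0918]
w2 320 350 [0.4832 0.3311 0.1004]
w2 312 360 [0.4802 0.3328 0.1095]
blk 270 265 [0.4613 0.3346 0.0599]
blk 370 265 [0.4968 0.3484 0.0593]
blk 270 285 [0.4645 0.3201 0.0451]
blk 262 300 [0.4632 0.3195 0.0594]
blk 380 300 [0.5064 0.3362 0.059 ]
side2 258 [[0.484, 0.333, 0.105], [0.483, 0.327, 0.102], [0.48, 0.327, 0.102], [0.476, 0.332, 0.105]]
side2 261 [[0.484, 0.333, 0.1], [0.482, 0.332, 0.1], [0.479, 0.332, 0.1], [0.476, 0.331, 0.1]]
side2 264 [[0.484, 0.334, 0.095], [0.482, 0.333, 0.095], [0.479, 0.332, 0.095], [0.476, 0.331, 0.095]]
side2 267 [[0.485, 0.333, 0.089], [0.482, 0.332, 0.089], [0.479, 0.33, 0.089], [0.476, 0.33, 0.089]]
side2 270 [[0.485, 0.333, 0.084], [0.481, 0.335, 0.086], [0.479, 0.331, 0.084], [0.476, 0.33, 0.084]]
side2 273 [[0.484, 0.334, 0.08], [0.482, 0.332, 0.08], [0.48, 0.33, 0.079], [0.476, 0.331, 0.08]]
side2 276 [[0.485, 0.334, 0.075], [0.482, 0.332, 0.074], [0.479, 0.331, 0.074], [0.476, 0.331, 0.075]]
side2 279 [[0.484, 0.335, 0.07], [0.483, 0.331, 0.068], [0.479, 0.332, 0.069], [0.477, 0.329, 0.068]]
side2 282 [[0.486, 0.33, 0.062], [0.484, 0.327, 0.061], [0.481, 0.326, 0.06], [0.478, 0.325, 0.061]]
side2 285 [[0.485, 0.333, 0.058], [0.484, 0.327, 0.055], [0.482, 0.325, 0.055], [0.478, 0.326, 0.056]]
side2 288 [[0.481, 0.345, 0.061], [0.478, 0.344, 0.061], [0.476, 0.342, 0.06], [0.472, 0.342, 0.061]]
side2 291 [[0.481, 0.346, 0.056], [0.478, 0.345, 0.056], [0.476, 0.342, 0.055], [0.473, 0.34, 0.055]]
side2 294 [[0.481, 0.345, 0.05], [0.479, 0.343, 0.05], [0.475, 0.344, 0.051], [0.473, 0.341, 0.05]]
[0.45977127 0.3916258  0.33679017] [0.4591341  0.3926357  0.20490833]
```

```bash
python3 - <<'E'
from h import *
for f in('w1','w2'):
    c=dict(np.load(f'pics/{f}.npz')); v,u=np.mgrid[0:480,0:640]; w=c['z_map']; P=c['pose']
    X=np.stack([(u-c['cx'])/c['fx']*w,-(v-c['cy'])/c['fy']*w,-w],-1)@P[:3,:3].T+P[:3,3]
    zt=.158 if f=='w1' else .0264
    R=Rn.from_rotvec([-1.769,-2.596,0]).as_matrix(); t=np.array([.486,.322,zt])
    L=(X-t)@R   # tool frame
    m=(w>0)&(abs(L[...,0])<.014)&(abs(L[...,1])<.075)&(X[...,2]>.064)
    q=L[m]; print(f,'max tool z of gripper mm',np.sort(q[:,2]*1000)[-8:].round(1))
    for lo in(-.09,-.08,-.07,-.06,-.05,-.04,-.03): 
        k=q[(q[:,2]>lo)&(q[:,2]<lo+.01)]; print(lo,len(k),(k[:,1].min()*1000,k[:,1].max()*1000) if len(k) else '')
s=robot.sense(); print(np.round(s['tau'],2),np.round(s['q'],3))
E
```

```text
w1 max tool z of gripper mm [-49.4 -49.4 -49.2 -49.1 -49.  -49.  -48.8 -48.4]
-0.09 2727 (np.float64(-55.33839464990093), np.float64(57.50191361114963))
-0.08 3069 (np.float64(-55.675569628653875), np.float64(57.857046688919134))
-0.07 2469 (np.float64(-55.399443209538184), np.float64(57.853799136684565))
-0.06 1562 (np.float64(-54.97416416437696), np.float64(56.99555402366231))
-0.05 43 (np.float64(-41.889948802225945), np.float64(44.21724723881739))
-0.04 0 
-0.03 0 
w2 max tool z of gripper mm [-39.6 -39.6 -39.5 -39.5 -39.4 -39.4 -39.4 -38.7]
-0.09 6049 (np.float64(-36.49271840841874), np.float64(37.591917821394674))
-0.08 1819 (np.float64(-20.5299444624612), np.float64(22.280830008744186))
-0.07 1147 (np.float64(-12.762308398726887), np.float64(14.423315050166174))
-0.06 1116 (np.float64(-12.860566833372657), np.float64(14.50334465327479))
-0.05 749 (np.float64(-12.777277886759594), np.float64(14.224392468041076))
-0.04 17 (np.float64(-5.68852157990686), np.float64(6.651270261410435))
-0.03 0 
[ -0.   -48.61  21.7    0.     0.     0.  ] [ 0.586  0.475 -0.275  0.821 -0.     1.782]
```

Depth shows the open fingertips 49 mm behind the reported TCP, where I expected 13 mm. The side camera agrees, and there was no contact. So the real tips sit about 36 mm behind the reported TCP, and I'll allow for that by reopening and going 36 mm lower.

>>> servo_tool --pt "0 0 0 0 0 0" --pt "0 0 0 0 0 0" --pt "0 0 0 0 0 0" --pt "0 0 0 0 0 0" --pt "0 0 0 0 0 0" --pt "0 0 0 0 0 0" --pt "0 0 0 0 0 0" --pt "0 0 0 0 0 0" --pt "0 0 0 0 0 0" --grip 1

```text
time_s: 6.33
eef_pos: [0.4857, 0.3222, 0.0264]
orientation: [1.769, 2.596, 0.0]
contact_force: [0.2, -0.1, 1.1]
width: 0.0855
grasp_force: 0.0
```

>>> servo_tool --pt "0 0 0.004 0 0 0" --pt "0 0 0.006 0 0 0" --pt "0 0 0.007 0 0 0" --pt "0 0 0.007 0 0 0" --pt "0 0 0.006 0 0 0" --pt "0 0 0.003 0 0 0" --pt "0 0 0.002 0 0 0" --pt "0 0 0 0 0 0" --pt "0 0 0 0 0 0"

```text
time_s: 7.08
eef_pos: [0.4858, 0.3223, -0.0086]
orientation: [-1.769, -2.596, -0.0]
contact_force: [0.3, -1.0, -0.1]
width: 0.0855
grasp_force: 0.0
```

>>> servo_tool --pt "0 0 0 0 0 0" --pt "0 0 0 0 0 0" --pt "0 0 0 0 0 0" --pt "0 0 0 0 0 0" --pt "0 0 0 0 0 0" --pt "0 0 0 0 0 0" --pt "0 0 0 0 0 0" --grip 0 --squeeze 70

```text
time_s: 7.67
eef_pos: [0.4862, 0.3226, -0.0079]
orientation: [1.769, 2.596, 0.002]
contact_force: [-0.3, -0.2, 5.2]
width: 0.0549
grasp_force: 76.0
```

Gripped: 55 mm opening at 76 N. Now I'll lift.

>>> servo_tool --pt "0 0 -0.002 0 0 0" --pt "0 0 -0.005 0 0 0" --pt "0 0 -0.01 0 0 0" --pt "0 0 -0.015 0 0 0" --pt "0 0 -0.018 0 0 0" --pt "0 0 -0.018 0 0 0" --pt "0 0 -0.018 0 0 0" --pt "0 0 -0.015 0 0 0" --pt "0 0 -0.008 0 0 0" --pt "0 0 -0.003 0 0 0" --pt "0 0 0 0 0 0" --pt "0 0 0 0 0 0"

```text
time_s: 8.67
eef_pos: [0.4851, 0.3218, 0.1027]
orientation: [-1.769, -2.596, 0.002]
contact_force: [-0.3, 0.0, -3.2]
width: 0.0549
grasp_force: 75.3
```

```bash
python3 - <<'E'
from h import *
plan([.500,-.0575,.104],0,24)
s=robot.sense(); print(s['grasp_force'],s['contact_force'])
c=snap('side','side3'); w=snap('wrist','w3')
a=cv2.resize(c['image'][140:380,200:440,::-1],(400,400)); b=cv2.resize(w['image'][:,120:600,::-1],(400,400))
cv2.imwrite('pics/m3.png',np.hstack([a,b]))
E
```

```text
24 row mm [-15.72  -2.47  -0.05] deg [-0.003  0.001  0.894]
total deg [-0.07685773  0.0307438  21.457952  ] pos [0.4851 0.3218 0.1027] q [ 0.586  0.409 -0.163  1.     0.     1.782] F [-0.3  0.  -3.2] 0.054904566562925014 8.6667
75.29724597930908 [-0.34297136  0.02781064 -3.18546794]
```

View pics/m3.png

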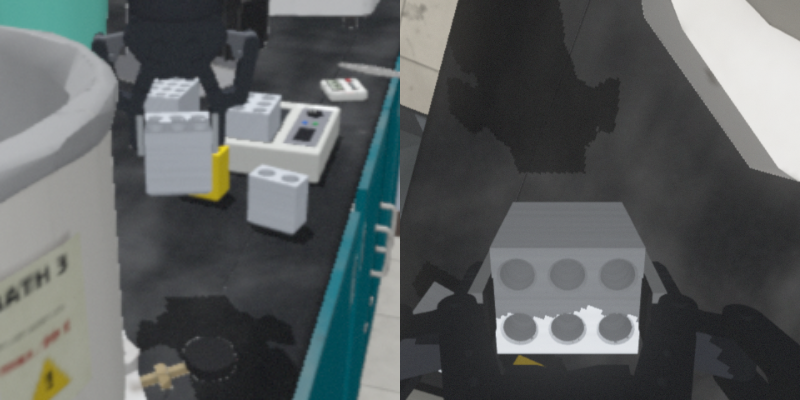

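The block hangs upright and square in the fingers (side crop near (180,150), wrist crop near (567,300)). I'll carry it over the gap.

>>> servo_tool --pt "-0.0157 -0.0025 0 0 0 0.9" --pt "-0.0157 -0.0025 0 0 0 0.9" --pt "-0.0157 -0.0025 0 0 0 0.9" --pt "-0.0157 -0.0025 0 0 0 0.9" --pt "-0.0157 -0.0025 0 0 0 0.9" --pt "-0.0157 -0.0025 0 0 0 0.9" --pt "-0.0157 -0.0025 0 0 0 0.9" --pt "-0.0157 -0.0025 0 0 0 0.9" --pt "-0.0157 -0.0025 0 0 0 0.9" --pt "-0.0157 -0.0025 0 0 0 0.9" --pt "-0.0157 -0.0025 0 0 0 0.9" --pt "-0.0157 -0.0025 0 0 0 0.9"

```text
time_s: 9.77
eef_pos: [0.5097, 0.1324, 0.1024]
orientation: [-2.006, -2.417, 0.002]
contact_force: [0.4, 0.1, -2.7]
width: 0.0546
grasp_force: 75.2
```

>>> servo_tool --pt "-0.0157 -0.0025 0 0 0 0.9" --pt "-0.0157 -0.0025 0 0 0 0.9" --pt "-0.0157 -0.0025 0 0 0 0.9" --pt "-0.0157 -0.0025 0 0 0 0.9" --pt "-0.0157 -0.0025 0 0 0 0.9" --pt "-0.0157 -0.0025 0 0 0 0.9" --pt "-0.0157 -0.0025 0 0 0 0.9" --pt "-0.0157 -0.0025 0 0 0 0.9" --pt "-0.0157 -0.0025 0 0 0 0.9" --pt "-0.0157 -0.0025 0 0 0 0.9" --pt "-0.0157 -0.0025 0 0 0 0.9" --pt "-0.0157 -0.0025 0 0 0 0.76"

```text
time_s: 10.77
eef_pos: [0.4985, -0.0576, 0.1025]
orientation: [-2.221, -2.22, 0.002]
contact_force: [0.4, -0.4, -3.0]
width: 0.0548
grasp_force: 75.2
```

>>> servo_tool --pt "0 0 0 0 0 0" --pt "0 0 0 0 0 0" --pt "0 0 0 0 0 0"

```text
time_s: 11.02
eef_pos: [0.499, -0.0564, 0.1029]
orientation: [-2.221, -2.221, 0.0]
contact_force: [0.1, 0.5, -3.3]
width: 0.0548
grasp_force: 75.2
```

```bash
cat >> h.py <<'E'
def cloud(c):
    v,u=np.mgrid[0:480,0:640]; w=c['z_map']; P=np.array(c['pose'])
    return np.stack([(u-c['cx'])/c['fx']*w,-(v-c['cy'])/c['fy']*w,-w],-1)@P[:3,:3].T+P[:3,3]
E
python3 - <<'E'
from h import *
c=snap('wrist','w4'); X=cloud(c); s=robot.sense(); e=np.array(s['eef_pos'])
plan([.500,-.0574,e[2]],0,1)
D=X-e
near=(abs(D[...,0])<.045)&(abs(D[...,1])<.04)&(c['z_map']>0)
z=X[...,2][near]; h,b=np.histogram(z,np.arange(0,.25,.004)); print([(round(b[i],3),h[i]) for i in np.argsort(h)[-6:]])
# light up: any surfaces
def rect(n,m): q=X[m]; print(n,len(q),q[:,2].mean().round(4),cv2.minAreaRect((q[:,:2]*1000).astype(np.float32)),q[:,:2].min(0).round(4),q[:,:2].max(0).round(4))
zt=b[np.argmax(np.where(b[:-1]>.15,h,0))]+.002; rect('held top',near&(abs(X[...,2]-zt)<.005))
rect('short',(c['z_map']>0)&(abs(X[...,2]-.075)<.004)&(abs(X[...,0]-.5)<.04)&(abs(X[...,1]-.005)<.05))
rect('rim',(c['z_map']>0)&(abs(X[...,2]-.040)<.004)&(abs(X[...,0]-.48)<.09)&(abs(X[...,1]+.022)<.09))
cv2.imwrite('pics/w4s.png',c['image'][:,:,::-1])
E
```

```text
1 row mm [-1.21  0.82 -0.  ] deg [-0.037 -0.034  0.038]
total deg [-0.03660388 -0.03356992  0.03791405] pos [ 0.4992 -0.0562  0.103 ] q [-1.120e-01  2.810e-01 -3.610e-01  9.300e-01  1.000e-03  1.458e+00] F [ 0.4  1.2 -2.6] 0.05483700176346852 11.0667
[(np.float64(0.16), np.int64(2756)), (np.float64(0.164), np.int64(3176)), (np.float64(0.212), np.int64(3574)), (np.float64(0.22), np.int64(4358)), (np.float64(0.216), np.int64(4383)), (np.float64(0.168), np.int64(17436))]
held top 20498 0.1699 ((500.06195068359375, -56.142234802246094), (47.766414642333984, 82.62010955810547), 89.71192169189453) [ 0.4588 -0.08  ] [ 0.5414 -0.0322]
short 10333 0.0745 ((499.49993896484375, 4.825962066650391), (70.06974792480469, 56.315391540527344), 89.88980865478516) [ 0.4713 -0.0302] [0.5277 0.0399]
rim 38533 0.0401 ((478.0892333984375, -21.521812438964844), (164.6074981689453, 150.884765625), 89.98854064941406) [ 0.4026 -0.1038] [0.5535 0.0608]
```

View pics/w4s.png

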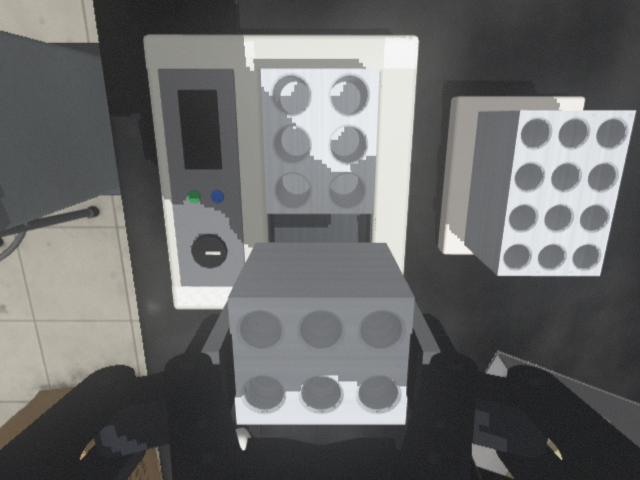

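The held block is square over the gap: its near edge is at about row 245, above the dark gap around (320,228). Its top is at z 0.170 and its centre at y -0.056. I'll shift 1.2 mm and go down to just above the rim.

>>> servo_tool --pt "-0.0012 0 0.004 0 0 0" --pt "0 0 0.008 0 0 0" --pt "0 0 0.012 0 0 0" --pt "0 0 0.012 0 0 0" --pt "0 0 0.01 0 0 0" --pt "0 0 0.006 0 0 0" --pt "0 0 0.004 0 0 0" --pt "0 0 0 0 0 0" --pt "0 0 0 0 0 0" --pt "0 0 0 0 0 0" --pt "0 0 0 0 0 0"

```text
time_s: 11.98
eef_pos: [0.5, -0.0581, 0.048]
orientation: [2.221, 2.221, 0.001]
contact_force: [-0.2, 0.5, -3.2]
width: 0.0551
grasp_force: 75.2
```

```bash
python3 - <<'E'
from h import *
c=snap('wrist','w5'); X=cloud(c); e=np.array(robot.sense()['eef_pos']); plan([.4995,-.0574,e[2]],0,1)
ok=c['z_map']>0; zt=.170-(.103-e[2])
m=ok&(abs(X[...,2]-zt)<.004)&(abs(X[...,0]-.5)<.024)&(abs(X[...,1]+.057)<.04); q=X[m]
print('held',q[:,2].mean(),[np.percentile(q[:,1],k).round(4) for k in(0,.5,99.5,100)])
m=ok&(abs(X[...,2]-.0745)<.004)&(abs(X[...,0]-.5)<.04)&(abs(X[...,1]-.005)<.05)&(X[...,1]>-.032); q=X[m]
print('short',q[:,:2].min(0),q[:,:2].max(0))
# front (+y) face of held block: x extent
m=ok&(X[...,2]>zt-.045)&(X[...,2]<zt-.032)&(abs(X[...,1]+.034)<.006)&(abs(X[...,0]-.5)<.04); q=X[m]
print('face',len(q),q[:,0].min(),q[:,0].max(),np.polyfit(q[:,0],q[:,1],1),q[:,1].mean())
E
```

```text
1 row mm [ 0.72 -0.49 -0.  ] deg [ 0.077  0.007 -0.004]
total deg [ 0.07735243  0.00706326 -0.00362923] pos [ 0.5    -0.0581  0.048 ] q [-0.116  0.334 -0.446  0.789  0.     1.455] F [ 0.1 -0.8 -3.3] 0.05495726833862984 12.0333
held 0.11503679870540563 [np.float64(-0.0818), np.float64(-0.0809), np.float64(-0.0344), np.float64(-0.0339)]
short [ 0.47122997 -0.0305223 ] [0.52763914 0.04010231]
face 2266 0.4714168955318759 0.5288310172724927 [-0.00680249 -0.02960498] -0.033010171022316
```

It's centred within 1 mm in both axes. I'll lower it into the well.

>>> servo_tool --pt "0.0004 0 0.003 0 0 0" --pt "0 0 0.005 0 0 0" --pt "0 0 0.005 0 0 0" --pt "0 0 0.005 0 0 0" --pt "0 0 0.005 0 0 0" --pt "0 0 0.005 0 0 0" --pt "0 0 0.005 0 0 0" --pt "0 0 0.003 0 0 0" --pt "0 0 0.001 0 0 0" --pt "0 0 0 0 0 0" --pt "0 0 0 0 0 0"

```text
time_s: 12.95
eef_pos: [0.4995, -0.0577, 0.0105]
orientation: [2.221, 2.221, 0.0]
contact_force: [-0.1, 0.6, -3.4]
width: 0.0548
grasp_force: 75.2
```

>>> servo_tool --pt "0 0 0.001 0 0 0" --pt "0 0 0.001 0 0 0" --pt "0 0 0 0 0 0"

```text
time_s: 13.2
eef_pos: [0.4994, -0.0576, 0.0084]
orientation: [2.221, 2.221, 0.0]
contact_force: [0.9, 0.1, -3.4]
width: 0.0549
grasp_force: 75.2
```

>>> servo_tool --pt "0 0 0.0008 0 0 0" --pt "0 0 0 0 0 0"

```text
time_s: 13.37
eef_pos: [0.4993, -0.0577, 0.0076]
orientation: [-2.222, -2.221, 0.0]
contact_force: [0.5, -0.1, -3.8]
width: 0.0551
grasp_force: 75.2
```

>>> servo_tool --pt "0 0 0.0008 0 0 0" --pt "0 0 0 0 0 0"

```text
time_s: 13.53
eef_pos: [0.4995, -0.0577, 0.0071]
orientation: [2.221, 2.221, 0.0]
contact_force: [-0.3, -0.3, -1.1]
width: 0.055
grasp_force: 75.6
```

The load is coming off onto the floor, so I'll release and retreat.

>>> servo_tool --pt "0 0 0 0 0 0" --pt "0 0 0 0 0 0" --pt "0 0 0 0 0 0" --pt "0 0 0 0 0 0" --pt "0 0 0 0 0 0" --pt "0 0 0 0 0 0" --pt "0 0 0 0 0 0" --grip 1

```text
time_s: 14.12
eef_pos: [0.4994, -0.0577, 0.0068]
orientation: [2.221, 2.221, 0.0]
contact_force: [-1.0, -0.0, 0.1]
width: 0.0853
grasp_force: 0.0
```

>>> servo_tool --pt "0 0 -0.003 0 0 0" --pt "0 0 -0.006 0 0 0" --pt "0 0 -0.01 0 0 0" --pt "0 0 -0.015 0 0 0" --pt "0 0 -0.02 0 0 0" --pt "0 0 -0.02 0 0 0" --pt "0 0 -0.02 0 0 0" --pt "0 0 -0.015 0 0 0" --pt "0 0 -0.01 0 0 0" --pt "0 0 -0.005 0 0 0" --pt "0 0 0 0 0 0" --pt "0 0 0 0 0 0"

```text
time_s: 15.12
eef_pos: [0.4993, -0.0576, 0.1308]
orientation: [2.221, 2.221, 0.0]
contact_force: [0.4, -0.0, 0.2]
width: 0.0852
grasp_force: 0.0
```

```bash
python3 - <<'E'
from h import *
c=snap('wrist','w6'); X=cloud(c); ok=c['z_map']>0; t=snap('top','top6'); T=cloud(t); s=robot.sense(); print(s['contact_force'],s['width'],s['time_s'])
m=ok&(abs(X[...,2]-.075)<.006)&(abs(X[...,0]-.5)<.04)&(X[...,1]<-.0315)&(X[...,1]>-.09); q=X[m]
print(len(q),cv2.minAreaRect((q[:,:2]*1000).astype(np.float32)),np.linalg.lstsq(np.c_[q[:,:2],np.ones(len(q))],q[:,2],rcond=None)[0],q[:,2].mean())
m=(abs(T[...,2]-.06)<.006)&(abs(T[...,0]-.428)<.05)&(abs(T[...,1]-.1735)<.05); m[:,300:]&=T[:,300:,0]<.47; q=T[m]
print('narrow',len(q),cv2.minAreaRect((q[:,:2]*1000).astype(np.float32)))
cv2.imwrite('pics/m6.png',c['image'][:,:,::-1])
E
```

```text
[-0.42019463 -0.59691342 -0.37399958] 0.08544202808268729 15.2167
5122 ((500.4687805175781, -57.346466064453125), (46.61290740966797, 56.11808395385742), 89.8964614868164) [ 0.00041197 -0.00390044  0.07382631] 0.074252144169114
narrow 467 ((428.02789306640625, 173.62063598632812), (29.99231719970703, 56.22507858276367), 76.70893859863281)
```

View pics/m6.png

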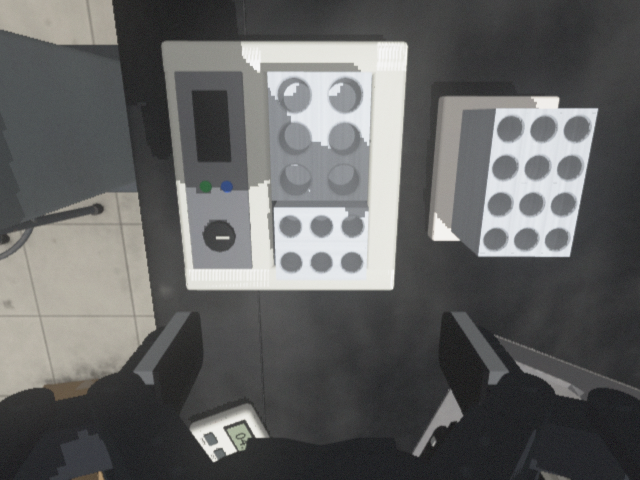

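The block sits in the gap at (320,243), level with its neighbour. Its top is at z 0.074, it is flat, and it is within 1 mm of the gap's middle. The narrow block hasn't moved and the gripper is clear, so I'm handing in.

```bash
python3 -c "
from rig import robot
print(robot.close_job())"
```

```text
the job is handed in; nothing more can be done
None
```

I lowered the wide block into the 54 mm gap and let go: it stands upright on the well floor, within about 1 mm of the gap's middle, the narrow block was not moved, and I handed the job in at about 15 s (the hand-in gave no verdict).

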